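# Set out tumblers by height at the drinks station

## Task

Set out the drinks station: stand the four tumblers from the drying mat on the serving shelf, one upright in the middle of each cork coaster, in order of height, with the tallest at the end by the water jug and the shortest at the end by the utensil pot. Do not knock any tumbler over, and leave the jug and the utensil pot where they are.

Things in the scene. Friction and masses are not known exactly. Their poses are not given: they have to be found in the camera images.
- tumbler_tall: the tallest of four open plastic tumblers of the same dull blue, round and slightly tapered, mouth up: 146 mm tall, 64 mm across the rim, 50 mm across the base, wall 3 mm; loose, about 50 to 170 g. At the start it stands on the thin (3 mm) grey drying mat. Origin: centre of its underside, z up along its axis; its yaw means nothing
- tumbler_medium: the second tallest of four open plastic tumblers of the same dull blue, round and slightly tapered, mouth up: 120 mm tall, 60 mm across the rim, 48 mm across the base, wall 3 mm; loose, about 50 to 170 g. At the start it stands on the thin (3 mm) grey drying mat. Origin: centre of its underside, z up along its axis; its yaw means nothing
- tumbler_low: the second shortest of four open plastic tumblers of the same dull blue, round and slightly tapered, mouth up: 95 mm tall, 56 mm across the rim, 45 mm across the base, wall 3 mm; loose, about 50 to 170 g. At the start it stands on the thin (3 mm) grey drying mat. Origin: centre of its underside, z up along its axis; its yaw means nothing
- tumbler_short: the shortest of four open plastic tumblers of the same dull blue, round and slightly tapered, mouth up: 72 mm tall, 52 mm across the rim, 42 mm across the base, wall 3 mm; loose, about 50 to 170 g. At the start it stands on the thin (3 mm) grey drying mat. Origin: centre of its underside, z up along its axis; its yaw means nothing
- coaster_a: one of four alike round cork coasters, 90 mm across and 4 mm thick, fixed in a row with centres 110 to 140 mm apart on top of the steel serving shelf (a raised sheet 520 mm long, 120 mm deep, its top 70 mm above the work surface; fixed). The letters say nothing of the order in the row. Origin: centre of its underside, so its upper face is 4 mm higher; z up
- coaster_b: one of four alike round cork coasters, 90 mm across and 4 mm thick, fixed in a row with centres 110 to 140 mm apart on top of the steel serving shelf (a raised sheet 520 mm long, 120 mm deep, its top 70 mm above the work surface; fixed). The letters say nothing of the order in the row. Origin: centre of its underside, so its upper face is 4 mm higher; z up
- coaster_c: one of four alike round cork coasters, 90 mm across and 4 mm thick, fixed in a row with centres 110 to 140 mm apart on top of the steel serving shelf (a raised sheet 520 mm long, 120 mm deep, its top 70 mm above the work surface; fixed). The letters say nothing of the order in the row. Origin: centre of its underside, so its upper face is 4 mm higher; z up
- coaster_d: one of four alike round cork coasters, 90 mm across and 4 mm thick, fixed in a row with centres 110 to 140 mm apart on top of the steel serving shelf (a raised sheet 520 mm long, 120 mm deep, its top 70 mm above the work surface; fixed). The letters say nothing of the order in the row. Origin: centre of its underside, so its upper face is 4 mm higher; z up
- jug: translucent plastic water jug, 170 mm tall, 116 mm across the rim, with a loop handle standing out to 100 mm from its axis; loose, about 0.6 kg; stands on the work surface off one end of the serving shelf, about 160 mm from the centre of the nearest coaster. It marks the end where the tallest tumbler belongs. Origin: centre of its underside; the handle points along its +y
- utensil_pot: round grey metal pot, 100 mm across and 140 mm tall, with kitchen utensils standing in it up to 245 mm high; loose, about 1 kg; stands on the work surface off the other end of the serving shelf. Leave it where it is. Origin: centre of its underside
Not all that is in view belongs to the job. Leave any orange or turquoise look-alike of the tumbler_medium alone.

How it is judged:
At the end, for the whole second after the job is handed in: Each tumbler stands upright (within 4 degrees) and at rest on a coaster of its own, its centre within 13 mm of the coaster's centre; counted along the row from the jug, the tumblers stand tallest, second tallest, second shortest, shortest ((horizontal distance between tumbler_tall and coaster_a below 0.013 m or horizontal distance between tumbler_tall and coaster_b below 0.013 m or horizontal distance between tumbler_tall and coaster_c below 0.013 m or horizontal distance between tumbler_tall and coaster_d below 0.013 m) and horizontal distance between tumbler_tall and jug between 0.1 and 0.225 m and height (world z) of tumbler_tall between 0.071 and 0.078 m and angle between each of tumbler_tall, tumbler_medium, tumbler_low, tumbler_short's own z axis and vertical below 0.07 rad and linear speed of each of tumbler_tall, tumbler_medium, tumbler_low, tumbler_short below 0.02 m/s and (horizontal distance between tumbler_medium and coaster_a below 0.013 m or horizontal distance between tumbler_medium and coaster_b below 0.013 m or horizontal distance between tumbler_medium and coaster_c below 0.013 m or horizontal distance between tumbler_medium and coaster_d below 0.013 m) and horizontal distance between tumbler_medium and jug between 0.225 and 0.35 m and height (world z) of tumbler_medium between 0.071 and 0.078 m and (horizontal distance between tumbler_low and coaster_a below 0.013 m or horizontal distance between tumbler_low and coaster_b below 0.013 m or horizontal distance between tumbler_low and coaster_c below 0.013 m or horizontal distance between tumbler_low and coaster_d below 0.013 m) and horizontal distance between tumbler_low and jug between 0.35 and 0.475 m and height (world z) of tumbler_low between 0.071 and 0.078 m and (horizontal distance between tumbler_short and coaster_a below 0.013 m or horizontal distance between tumbler_short and coaster_b below 0.013 m or horizontal distance between tumbler_short and coaster_c below 0.013 m or horizontal distance between tumbler_short and coaster_d below 0.013 m) and horizontal distance between tumbler_short and jug between 0.475 and 0.62 m and height (world z) of tumbler_short between 0.071 and 0.078 m); the robot touches nothing.
It fails at once if a tumbler is knocked over (leans more than 35 degrees) (angle between any of tumbler_tall, tumbler_medium, tumbler_low, tumbler_short's own z axis and vertical above 0.61 rad).
It fails at once if the jug or the utensil pot is shifted by more than 20 mm (distance of any of jug, utensil_pot from where it was at the start of the episode above 0.02 m).
It also fails if it takes over 112 s, if anything falls off the work surface, if the arm or the gripper's body presses on something with over 40 N, if the wrist force passes 120 N, or if a joint passes its speed limit or range.

## Robot

A 7-joint arm with a two-finger parallel gripper is mounted at the origin on the work surface. World frame = base frame: x ahead of the robot, y to its left, z up, the work surface at z = 0. Lengths are in m, angles in rad, forces in N, time in s.
With the tool pointing down it reaches from about 0.4 to 0.85 m from the base axis. Payload 10.4 kg.
Tool frame: the origin (TCP) lies at the very end of the fingers, on their centre line; the grasp point (between the pads) lies 19 mm behind it; z points along the fingers, y is the line along which they close (so a half turn about z gives the same grasp; the last joint's range is limited). The gripper opens to 85 mm and grips with 20 to 120 N. Pads are 22 mm wide; open, the fingers measure 114 mm over their backs; the gripper's body (76 mm by 85 mm) begins 54 mm behind the grasp point. The pads swing forward as they close: fully open they stand 13 mm farther back than shut.
Start: joints at [-1.147, 0.332, -0.065, 1.46, 0.022, 1.35, -0.088], TCP at [0.27, 0.564, 0.231] pointing down, gripper open.
Joint ranges: [-2.6, 2.6], [-0.5, 2.12], [-1.47, 1.34], [0.16, 2.42], [-1.27, 4.41], [0.06, 2.06], [-2.6, 2.6]. Speed limits (rad/s): [2.22, 2.22, 2.79, 2.79, 3.14, 3.14, 3.14].

## Interface

Orientations are given as a unit quaternion [x, y, z, w].
In Python, from workcell import manip, vision, order gives the robot as it stands. The module is installed in compiled form; this text tells all that it offers.
- The arm moves only by the tool move_arm, never from a script. Its argument "motion" is a list of rows, each a list of 3 entries, a list of its own where there are three numbers: the shift along the tool's x, y, z scaled (see below), then the turn, a rotation vector about the tool's x, y, z scaled (see below), then the opening, from -1 (shut) to 1 (fully open). In form: [[[dx, dy, dz], [wx, wy, wz], hand], ...]. A call has 1 to 12 rows; each row shifts and turns the commanded pose from where the row before left it, along the tool's axes as they then stand; what a row does not reach is not made up. The controller multiplies each number of a shift by 0.75 m and each number of a turn by pi/4 rad. A row lasts 1/10 s, in which the tool goes at most 50 mm and 8.59 degrees, less where a joint would pass 70% of its speed; a pose out of reach is approached as far as the arm can. A call with a number of a shift or a turn outside -1 to 1 is refused whole. A call with a gripper value outside its range is refused whole. The fingers move at their own pace and stop on an object; "newtons" is the grip in N (left out, the last holds). Time passes only in rows, so rows that do not move let the fingers close. It gives the time, the measured TCP pose, the force, the opening and the grip force at its end, in the units of the state.
- manip.get_obs(): the state, without advancing time (a new reading comes with each control period).
- vision.camera(name): name is "side" or "top"; returns a dict with "pixels" (384x512x3 uint8, red, green, blue), "fx", "fy", "cx", "cy" (pixels), "R" (3x3) and "t" (3): a world point X has camera coordinates R X + t. Camera axes: x right, y down, z forward; pixel columns grow to the right and rows downward; lengths in m; the calibration is good to about 2 mm. A picture is of the moment at which its call begins. There is no depth.
- order.hand_in(): hands the job in; it is judged then, once.
The state is a dict: "clock": time; "joint_pos": joint angles; "joint_velocities": joint speeds; "tau": joint torques, N m; "position": TCP position; "ee_rot": TCP orientation; "ft_force": force on the tool from outside, world axes, zero at the start; "torque": the same for the moment, N m; "grip_width": opening from 0.0 (shut) to 1.0 (fully open); "grasp_force": force on a finger pad.
Only numpy, scipy, OpenCV 4.12 (cv2) and the standard library are available. Lean on these libraries where they do the work, as an engineer would, in place of code of your own. Each camera call takes 0.05 s, during which the arm holds its last target. There are 200 camera calls.

## Working session

There is one attempt and no reset: what is moved stays moved. The work goes in short steps, Python scripts to look and compute and a tool call to move; the robot and the scene stay as the last step left them, time stands still between calls to the robot, and variables do not carry over. Pictures are saved under pics/ and viewed, at most 14 in all, crops included, and the job is handed in when it is done.

Besides the shell and the picture viewer there is one more tool, called by a JSON object that holds its "op" and its "data", one argument or row to a line. move_arm: Moves the arm, as the interface text tells. Its arguments: {"type":"object","properties":{"motion":{"type":"array"},"newtons":{"type":"number"}},"required":["motion"]}

```bash
mkdir -p pics; python3 - <<'E'
from workcell import manip, vision
import cv2,numpy as np
np.set_printoptions(precision=4,suppress=True)
for n in("side","top"):
    c=vision.camera(n); cv2.imwrite(f"pics/{n}0.png",c["pixels"][:,:,::-1])
    R,t=c["R"],c["t"]; print(n,c["fx"],c["fy"],c["cx"],c["cy"],R,t,-np.array(R).T@t)
print(manip.get_obs())
E
```

```text
side 420.35198378223095 420.35198378223095 255.72949979057185 196.58531979980424 [[ 0.9239 -0.3823  0.0162]
 [-0.1903 -0.4958 -0.8473]
 [ 0.332   0.7798 -0.5308]] [-0.4035  0.1601  1.0047] [ 0.0697 -0.8583  0.6755]
top 353.6338001388118 353.6338001388118 255.14208189613063 196.49468315698437 [[-0.0106 -0.9999  0.0083]
 [-0.9883  0.0092 -0.1525]
 [ 0.1524 -0.0098 -0.9883]] [0.0009 0.4555 0.8998] [0.313  0.0055 0.9587]
{'clock': 0.1, 'joint_pos': array([-1.1466,  0.3328, -0.0647,  1.4608,  0.0216,  1.3499, -0.0885]), 'joint_velocities': array([-0.0007, -0.0014,  0.0008, -0.0005, -0.001 , -0.0001, -0.0016]), 'tau': array([  0.0007, -62.6749,   0.0485, -39.2433,   0.0163,   0.0069,
         0.    ]), 'position': array([0.2699, 0.5633, 0.2306]), 'ee_rot': array([ 0.2216,  0.9751, -0.0006, -0.0001]), 'ft_force': array([-0.1471,  0.3898,  0.565 ]), 'torque': array([-0.0117,  0.0409,  0.0138]), 'grasp_force': 0.0, 'grip_width': 0.9989806457098052}
```

View pics/side0.png

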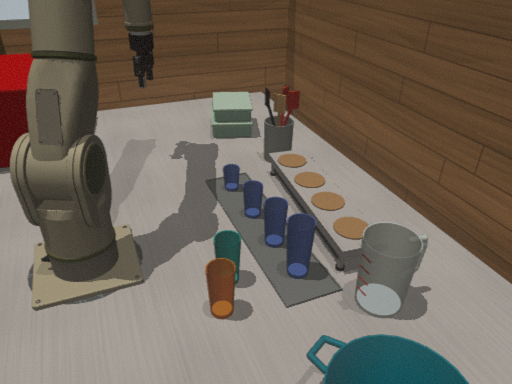

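View pics/top0.png

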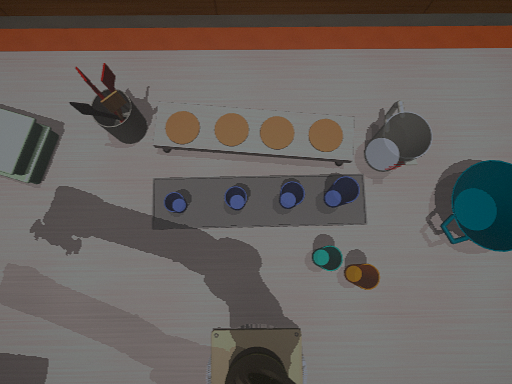

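Both views show the four blue tumblers on the mat. In the top view they are at about (176,203), (236,198), (291,194) and (341,192), shortest to tallest. In the side view they are at (231,178), (253,199), (276,222) and (300,246).

The coasters in the top view are at (182,128), (231,130), (277,133) and (326,135). The jug is on the right at (405,138) and the pot on the left at (118,112).

Things that could be mistaken for the tumblers are the turquoise one at top (327,258) / side (228,258), the orange one at top (362,276) / side (221,288), and the blue-green pan at top (490,205). I choose only the dull blue ones on the mat, and will check them in one crop.

```bash
python3 - <<'E'
import cv2,numpy as np
t=cv2.imread("pics/top0.png")[85:240,140:380]; s=cv2.imread("pics/side0.png")[145:285,205:385]
a=cv2.resize(t,(744,480)); 
b=cv2.resize(s,None,fx=4,fy=4,interpolation=2)
cv2.imwrite("pics/ct.png",cv2.resize(t,None,fx=3.3,fy=3.3,interpolation=2)); cv2.imwrite("pics/cs.png",b)
for n in("top","side"):
    h=cv2.cvtColor(cv2.imread(f"pics/{n}0.png"),cv2.COLOR_BGR2HSV)
    m=cv2.inRange(h,(108,90,40),(130,255,255))
    k,l,st,ce=cv2.connectedComponentsWithStats(m)
    for i in range(1,k):
        if st[i,4]>40: print(n,st[i],ce[i].round(1), np.percentile(h[l==i],[10,50,90],axis=0).round().tolist())
E
```

```text
top [333 176  27  27  96] [349.6 186.4] [[113.0, 94.0, 66.0], [114.0, 110.0, 102.0], [115.0, 127.0, 126.0]]
top [280 181  25  27 304] [289.5 196.7] [[113.0, 104.0, 73.0], [113.0, 120.0, 125.0], [114.0, 124.0, 132.0]]
top [225 186  22  23 261] [236.1 199.2] [[113.0, 104.0, 83.0], [113.0, 119.0, 130.0], [114.0, 124.0, 134.0]]
top [324 186  18  21 238] [332.5 197.7] [[113.0, 111.0, 75.0], [113.0, 123.0, 119.0], [114.0, 126.0, 128.0]]
top [164 192  22  20 215] [176.8 203.4] [[113.0, 101.0, 82.0], [114.0, 122.0, 125.0], [114.0, 125.0, 131.0]]
side [226 165  13  26 161] [232.4 179. ] [[111.0, 91.0, 74.0], [112.0, 99.0, 83.0], [114.0, 118.0, 134.0]]
side [245 182  18  36 335] [253.7 201.7] [[111.0, 92.0, 70.0], [113.0, 100.0, 79.0], [115.0, 120.0, 133.0]]
side [265 198  23  49 650] [275.6 223.8] [[111.0, 92.0, 68.0], [113.0, 100.0, 77.0], [115.0, 121.0, 132.0]]
side [288 213  28  65 990] [299.7 247.1] [[111.0, 91.0, 68.0], [113.0, 99.0, 76.0], [115.0, 118.0, 133.0]]
```

View pics/ct.png

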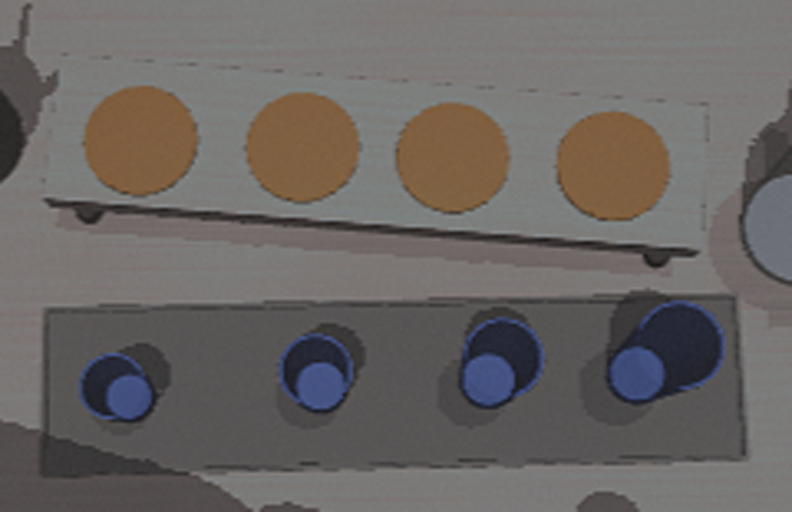

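View pics/cs.png

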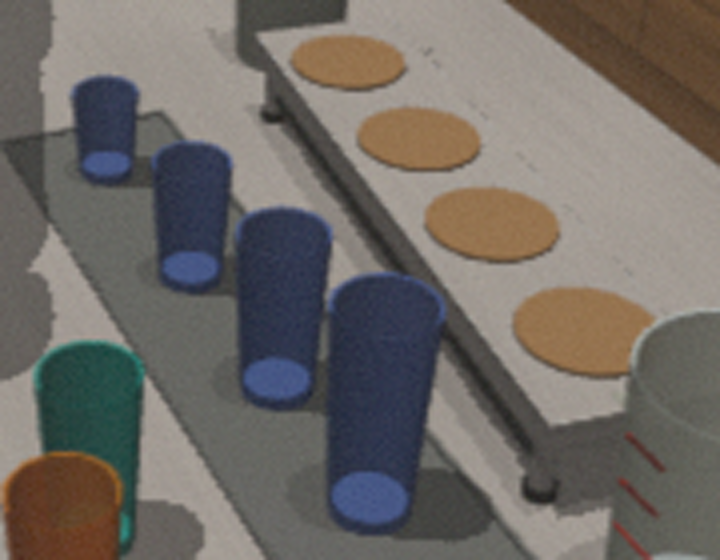

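```bash
cat > v.py <<'E'
import cv2,numpy as np
np.set_printoptions(precision=4,suppress=True)
def cams():
    from workcell import vision
    return {n:vision.camera(n) for n in("top","side")}
def ray(c,p):
    R,t=np.array(c["R"]),np.array(c["t"])
    d=R.T@np.array([(p[0]-c["cx"])/c["fx"],(p[1]-c["cy"])/c["fy"],1]); return -R.T@t,d/np.linalg.norm(d)
def onz(c,p,z):
    o,d=ray(c,p); return o+d*(z-o[2])/d[2]
def tri(cs,pt,ps):
    o1,d1=ray(cs["top"],pt);o2,d2=ray(cs["side"],ps)
    k=np.linalg.lstsq(np.c_[d1,-d2],o2-o1,rcond=None)[0]
    a,b=o1+k[0]*d1,o2+k[1]*d2; return (a+b)/2,np.linalg.norm(a-b)
def blobs(c,lo,hi,amin,close=0):
    m=cv2.inRange(cv2.cvtColor(c["pixels"],cv2.COLOR_RGB2HSV),lo,hi)
    if close: m=cv2.morphologyEx(m,cv2.MORPH_CLOSE,np.ones((close,close)))
    return [k for k in cv2.findContours(m,cv2.RETR_EXTERNAL,cv2.CHAIN_APPROX_NONE)[0] if cv2.contourArea(k)>amin]
def cen(k):
    m=cv2.moments(k); return np.array([m["m10"],m["m01"]])/m["m00"]
E
python3 - <<'E'
from v import *
cs=cams(); T,S=cs["top"],cs["side"]
dt=sorted([k for k in blobs(T,(108,95,100),(125,255,255),60)],key=lambda k:cen(k)[0])
ds=sorted([k for k in blobs(S,(108,95,105),(125,255,255),20)],key=lambda k:cen(k)[1])
print([ (cen(k).round(1),cv2.contourArea(k)) for k in dt]);print([ (cen(k).round(1),cv2.contourArea(k)) for k in ds])
st=sorted(blobs(T,(105,70,15),(130,255,255),150,3),key=lambda k:cen(k)[0])
ss=sorted(blobs(S,(105,70,15),(130,255,255),150,3),key=lambda k:cen(k)[1])
print([ (cv2.boundingRect(k)) for k in st]);print([ (cv2.boundingRect(k)) for k in ss])
ct=sorted(blobs(T,(5,80,70),(20,200,255),500,3),key=lambda k:cen(k)[0])
c2=sorted(blobs(S,(5,60,100),(20,140,255),150,3),key=lambda k:cen(k)[1])
print([ (cv2.boundingRect(k),cv2.contourArea(k)) for k in ct]);print([ (cv2.boundingRect(k),cv2.contourArea(k)) for k in c2])
if len(dt)==len(ds)==4:
    for a,b in zip(dt,ds): print("floor",*tri(cs,cen(a),cen(b)), "on z=.006",onz(T,cen(a),.006))
E
```

```text
[(array([178.8, 204.8]), 118.5), (array([236.5, 201.6]), 152.5), (array([287.8, 199.6]), 158.5), (array([332.8, 197.8]), 174.0)]
[(array([231.2, 185.3]), 41.5), (array([252.2, 211.3]), 68.5), (array([273.8, 239.1]), 111.0), (array([297. , 268.9]), 165.5)]
[(164, 192, 22, 21), (224, 186, 23, 24), (280, 181, 25, 28), (324, 176, 36, 32)]
[(224, 165, 15, 26), (243, 180, 20, 38), (264, 197, 52, 82)]
[((165, 111, 35, 33), 831.5), ((215, 113, 34, 33), 830.5), ((0, 25, 512, 26), 11020.5), ((260, 116, 34, 33), 830.0), ((309, 119, 34, 33), 833.5)]
[((31, 12, 24, 38), 287.0), ((26, 59, 49, 59), 642.5), ((99, 69, 186, 41), 3239.0), ((413, 129, 65, 43), 198.5), ((294, 71, 218, 167), 6669.5), ((278, 154, 28, 13), 271.5), ((294, 172, 31, 16), 347.5), ((311, 192, 34, 18), 451.0), ((333, 217, 36, 22), 531.0), ((34, 245, 17, 33), 152.5), ((42, 270, 54, 30), 326.0)]
floor [0.4379 0.2018 0.0136] 0.00041235073976750357 on z=.006 [0.4391 0.2033 0.006 ]
floor [0.4452 0.0467 0.0129] 0.00030691290013235234 on z=.006 [0.4463 0.047  0.006 ]
floor [ 0.449  -0.0918  0.0137] 0.0011295357858684858 on z=.006 [ 0.4506 -0.0927  0.006 ]
floor [ 0.4528 -0.2138  0.0133] 0.0011366993156495548 on z=.006 [ 0.4544 -0.2157  0.006 ]
```

```bash
python3 - <<'E'
from v import *
cs=cams(); T,S=cs["top"],cs["side"]
ct=sorted([k for k in blobs(T,(5,80,70),(20,200,255),500,3) if cv2.contourArea(k)<2000],key=lambda k:cen(k)[0])
c2=sorted([k for k in blobs(S,(5,60,100),(20,140,255),150,3) if cv2.boundingRect(k)[2]<40 and 275<cen(k)[0]<360 and 150<cen(k)[1]],key=lambda k:cen(k)[1])
P=[]
for a,b in zip(ct,c2):
    p,e=tri(cs,cen(a),cen(b)); q=onz(T,cen(a),.074); q2=onz(S,cen(b),.074); P.append(q); print("coaster",p,e,q,q2)
print(np.linalg.norm(np.diff(P,axis=0),axis=1))
# rims
for n,th in(("top",(105,70,15)),("side",(108,85,35))):
    c=cs[n]; H=[]
    bl=[k for k in blobs(c,th,(130,255,255),100,0 if n=="side" else 3) ]
    H=sorted(bl,key=lambda k:cen(k)[0])
    for k in H:
        h=k[:,0].astype(float)
        if n=="top":
            y=h[:,1];
            d=cv2.minAreaRect(k); u=cen(k)-0
            print(n,cv2.boundingRect(k),cen(k))
        else:
            x0,y0,w,hh=cv2.boundingRect(k); up=h[h[:,1]<y0+hh*.4]
            print(n,(x0,y0,w,hh),"rim L/R",up[:,0].min(),up[:,0].max(),"rows",up[up[:,0]==up[:,0].min(),1].mean(),up[up[:,0]==up[:,0].max(),1].mean())
j=[k for k in blobs(S,(108,85,35),(130,255,255),100)]
E
```

```text
coaster [0.6339 0.1853 0.0742] 0.00033976726672349793 [0.6341 0.1853 0.074 ] [0.6338 0.1856 0.074 ]
coaster [0.6273 0.0575 0.0739] 0.0006846285355164207 [0.6276 0.0574 0.074 ] [0.6268 0.0573 0.074 ]
coaster [ 0.6181 -0.061   0.0738] 0.00019856084844088634 [ 0.6181 -0.061   0.074 ] [ 0.6177 -0.0613  0.074 ]
coaster [ 0.6075 -0.1864  0.0756] 0.0039057868774542534 [ 0.6099 -0.1877  0.074 ] [ 0.6066 -0.1848  0.074 ]
[0.1281 0.1188 0.1269]
top (164, 192, 23, 21) [174.5222 202.073 ]
top (224, 186, 23, 24) [235.2779 197.1095]
top (280, 181, 25, 28) [291.2416 194.1921]
top (324, 176, 36, 31) [342.0527 191.6105]
side (224, 165, 15, 26) rim L/R 224.0 238.0 rows 168.2 168.0
side (245, 181, 18, 37) rim L/R 245.0 262.0 rows 193.0 185.5
side (264, 198, 24, 49) rim L/R 264.0 287.0 rows 203.0 203.0
side (287, 213, 29, 65) rim L/R 287.0 315.0 rows 221.0 222.5
```

```bash
python3 - <<'E'
from v import *
cs=cams()
for n,a,b in(("short",(174.3,202.3),(231,168)),("low",(235.3,197.6),(252.8,186.5)),("med",(292.4,193.6),(275.5,203)),("tall",(346,190),(301,222))): print(n,*tri(cs,a,b))
E
```

```text
short [0.4369 0.2002 0.0752] 0.0012086722939217143
low [0.4446 0.0458 0.0944] 0.0013850995391577348
med [ 0.448  -0.0921  0.1239] 0.00020581183080447694
tall [ 0.4513 -0.2144  0.1483] 6.0288217780584645e-05
```

{"op": "move_arm", "data": {
  "motion": [
    [[0,0,0],[0,0,0.18],1],
    [[0,0,0],[0,0,0.18],1],
    [[0,0,0],[0,0,0.18],1],
    [[0,0,0],[0,0,0.18],1],
    [[0,0,0],[0,0,0.18],1],
    [[0,0,0],[0,0,0.18],1],
    [[0,0,0],[0,0,0.18],1],
    [[0,0,0],[0,0,0.17],1],
    [[0,0,0],[0,0,0],1]
  ],
  "newtons": 30
}}

```text
clock: 1.3
position: [0.2699, 0.5637, 0.2313]
ee_rot: [0.708, 0.707, 0.0, 0.0]
ft_force: [0.2, 0.4, -0.0]
grip_width: 0.996
grasp_force: 0.0
```

{"op": "move_arm", "data": {
  "motion": [
    [[-0.0538,0.0248,0],[0,0,0],1],
    [[-0.0538,0.0248,0],[0,0,0],1],
    [[-0.0538,0.0248,0],[0,0,0],1],
    [[-0.0538,0.0248,0],[0,0,0],1],
    [[-0.0538,0.0248,0],[0,0,0],1],
    [[-0.0538,0.0248,0],[0,0,0],1],
    [[-0.0538,0.0248,0],[0,0,0],1],
    [[-0.0538,0.0248,0],[0,0,0],1],
    [[-0.0538,0.0248,0],[0,0,0],1],
    [[0,0,0],[0,0,0],1],
    [[0,0,0],[0,0,0],1]
  ]
}}

```text
clock: 2.4
position: [0.4381, 0.2001, 0.2316]
ee_rot: [0.706, 0.708, 0.0, -0.0]
ft_force: [-0.2, 0.3, -0.6]
grip_width: 1.001
grasp_force: 0.0
```

{"op": "move_arm", "data": {
  "motion": [
    [[0.0012,-0.001,0.0448],[0,0,0],1],
    [[0,0,0.0448],[0,0,0],1],
    [[0,0,0.0448],[0,0,0],1],
    [[0,0,0.0448],[0,0,0],1],
    [[0,0,0.0448],[0,0,0],1],
    [[0,0,0.0448],[0,0,0],1],
    [[0,0,0],[0,0,0],1],
    [[0,0,0],[0,0,0],-1],
    [[0,0,0],[0,0,0],-1],
    [[0,0,0],[0,0,0],-1],
    [[0,0,0],[0,0,0],-1],
    [[0,0,0],[0,0,0],-1]
  ],
  "newtons": 30
}}

```text
clock: 3.6
position: [0.4382, 0.2027, 0.0317]
ee_rot: [0.707, 0.708, 0.002, -0.0]
ft_force: [-0.0, -0.1, 6.3]
grip_width: 0.584
grasp_force: 29.7
```

{"op": "move_arm", "data": {
  "motion": [
    [[0,0,-0.02],[0,0,0],-1],
    [[0,0,-0.03],[0,0,0],-1],
    [[0,0,-0.03],[0,0,0],-1],
    [[0,0,-0.03],[0,0,0],-1],
    [[0,0,-0.03],[0,0,0],-1],
    [[-0.004,0.04,0],[0,0,0],-1],
    [[-0.004,0.04,0],[0,0,0],-1],
    [[-0.004,0.04,0],[0,0,0],-1],
    [[-0.004,0.04,0],[0,0,0],-1],
    [[-0.004,0.04,0],[0,0,0],-1],
    [[0,0.06,0],[0,0,0],-1],
    [[0,0,0],[0,0,0],-1]
  ]
}}

```text
clock: 4.8
position: [0.6358, 0.1857, 0.1344]
ee_rot: [0.707, 0.707, 0.0, 0.001]
ft_force: [-1.3, -0.2, -1.0]
grip_width: 0.582
grasp_force: 31.6
```

```bash
python3 - <<'E'
from v import *
cs=cams()
a,b=[cs[n]["pixels"][:,:,::-1] for n in("top","side")]
cv2.imwrite("pics/h1.png",np.hstack([cv2.resize(a[70:230,100:300],(400,320)),cv2.resize(b[60:260,170:370],(400,320+80))[:320]]))
from workcell import manip;print(manip.get_obs()["position"],manip.get_obs()["grip_width"],manip.get_obs()["ft_force"])
E
```

```text
[0.6325 0.1865 0.135 ] 0.5776840530290428 [-1.1992 -0.432  -1.6977]
```

View pics/h1.png

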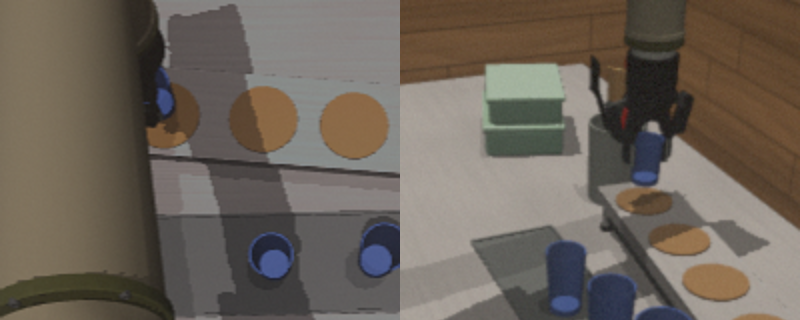

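The short tumbler is held upright over the end coaster. Its base in the side view is at about (292,149), with the coaster at (292,160). I'll check where it hangs by a ray at the known height.

```bash
cat >> v.py <<'E'
def floors(c,amin=15):
    return [cen(k) for k in blobs(c,(108,95,105),(125,255,255),amin)]
E
python3 - <<'E'
from v import *
from workcell import manip
S=cams()["side"]; p=manip.get_obs()["position"]; print(p)
for f in sorted(floors(S),key=lambda f:f[1])[:2]: print(f,onz(S,f,p[2]-.0182))
E
```

```text
[0.6315 0.1871 0.1356]
[291.3714 147.4286] [0.6307 0.1862 0.1174]
[252.2758 211.3693] [ 0.3859 -0.0964  0.1174]
```

{"op": "move_arm", "data": {
  "motion": [
    [[0,0.004,0.011],[0,0,0],-1],
    [[0,0,0.011],[0,0,0],-1],
    [[0,0,0.011],[0,0,0],-1],
    [[0,0,0.008],[0,0,0],-1],
    [[0,0,0],[0,0,0],-1],
    [[0,0,0],[0,0,0],-1],
    [[0,0,0],[0,0,0],-1]
  ]
}}

```text
clock: 5.7
position: [0.635, 0.1868, 0.104]
ee_rot: [0.707, 0.707, -0.0, -0.0]
ft_force: [-0.1, 0.1, -0.3]
grip_width: 0.582
grasp_force: 31.1
```

{"op": "move_arm", "data": {
  "motion": [
    [[0,0,0.0015],[0,0,0],-1],
    [[0,0,0],[0,0,0],-1],
    [[0,0,0],[0,0,0],-1]
  ]
}}

```text
clock: 6.0
position: [0.635, 0.1868, 0.1028]
ee_rot: [0.707, 0.707, 0.0, -0.0]
ft_force: [-0.7, -0.5, -1.1]
grip_width: 0.583
grasp_force: 31.1
```

{"op": "move_arm", "data": {
  "motion": [
    [[0,0,0.001],[0,0,0],-1],
    [[0,0,0],[0,0,0],0.3],
    [[0,0,0],[0,0,0],1],
    [[0,0,0],[0,0,0],1],
    [[0,0,0],[0,0,0],1],
    [[0,0,0],[0,0,0],1],
    [[0,0,-0.03],[0,0,0],1],
    [[0,0,-0.05],[0,0,0],1],
    [[0,0,-0.05],[0,0,0],1],
    [[0,0,-0.04],[0,0,0],1],
    [[0,0,0],[0,0,0],1]
  ]
}}

```text
clock: 7.1
position: [0.637, 0.187, 0.2348]
ee_rot: [0.707, 0.707, 0.004, 0.001]
ft_force: [-0.5, 0.3, -0.1]
grip_width: 0.998
grasp_force: 0.0
```

{"op": "move_arm", "data": {
  "motion": [
    [[-0.0313,-0.0427,0],[0,0,0],1],
    [[-0.0313,-0.0427,0],[0,0,0],1],
    [[-0.0313,-0.0427,0],[0,0,0],1],
    [[-0.0313,-0.0427,0],[0,0,0],1],
    [[-0.0313,-0.0427,0],[0,0,0],1],
    [[-0.0313,-0.0427,0],[0,0,0],1],
    [[0,0,0],[0,0,0],1],
    [[0,0,0],[0,0,0],1],
    [[0,0,0],[0,0,0],1]
  ]
}}

```text
clock: 8.0
position: [0.4433, 0.0463, 0.2294]
ee_rot: [0.707, 0.708, 0.0, 0.0]
ft_force: [-0.2, 0.4, -0.0]
grip_width: 1.001
grasp_force: 0.0
```

```bash
python3 - <<'E'
from v import *
cs=cams(); S=cs["side"]
for f in floors(S): print(f,onz(S,f,.0845),onz(S,f,.0135))
from workcell import manip;print(manip.get_obs()["position"])
E
```

```text
[297.008  268.8539] [ 0.4112 -0.283   0.0845] [ 0.4522 -0.2138  0.0135]
[273.6907 239.1351] [ 0.4077 -0.1739  0.0845] [ 0.4483 -0.0916  0.0135]
[252.2476 211.2929] [ 0.4046 -0.0512  0.0845] [0.4448 0.0458 0.0135]
[291.5258 156.9484] [0.6332 0.1856 0.0845] [0.7009 0.311  0.0135]
[0.4435 0.0463 0.2293]
```

{"op": "move_arm", "data": {
  "motion": [
    [[0,0.002,0.0477],[0,0,0],1],
    [[0,0,0.0477],[0,0,0],1],
    [[0,0,0.0477],[0,0,0],1],
    [[0,0,0.0477],[0,0,0],1],
    [[0,0,0.0477],[0,0,0],1],
    [[0,0,0],[0,0,0],1],
    [[0,0,0],[0,0,0],-1],
    [[0,0,0],[0,0,0],-1],
    [[0,0,0],[0,0,0],-1],
    [[0,0,0],[0,0,0],-1],
    [[0,0,0],[0,0,0],-1],
    [[0,0,0],[0,0,0],-1]
  ]
}}

```text
clock: 9.3
position: [0.446, 0.0462, 0.0527]
ee_rot: [0.707, 0.707, 0.002, 0.001]
ft_force: [-1.3, 0.4, 7.4]
grip_width: 0.638
grasp_force: 30.4
```

{"op": "move_arm", "data": {
  "motion": [
    [[0,0,-0.02],[0,0,0],-1],
    [[0,0,-0.03],[0,0,0],-1],
    [[0,0,-0.03],[0,0,0],-1],
    [[0,0,-0.03],[0,0,0],-1],
    [[0,0,-0.03],[0,0,0],-1],
    [[0.003,0.04,0],[0,0,0],-1],
    [[0.003,0.04,0],[0,0,0],-1],
    [[0.003,0.04,0],[0,0,0],-1],
    [[0.003,0.04,0],[0,0,0],-1],
    [[0.003,0.04,0],[0,0,0],-1],
    [[0,0.042,0],[0,0,0],-1],
    [[0,0,0],[0,0,0],-1]
  ]
}}

```text
clock: 10.5
position: [0.6288, 0.0575, 0.1565]
ee_rot: [0.707, 0.708, 0.001, 0.001]
ft_force: [0.2, -0.3, -1.2]
grip_width: 0.641
grasp_force: 32.1
```

{"op": "move_arm", "data": {
  "motion": [
    [[0,0,0],[0,0,0],-1],
    [[0,0,0],[0,0,0],-1],
    [[0,0,0],[0,0,0],-1]
  ]
}}

```text
clock: 10.8
position: [0.6255, 0.0573, 0.1565]
ee_rot: [0.707, 0.707, 0.001, -0.0]
ft_force: [-0.5, 0.3, -1.5]
grip_width: 0.643
grasp_force: 32.1
```

```bash
python3 - <<'E'
from v import *
from workcell import manip
S=cams()["side"]; p=manip.get_obs()["position"]; print(p)
for f in floors(S): print(f,onz(S,f,p[2]-.0527+.0135))
E
```

```text
[0.6256 0.0573 0.1563]
[297.0268 268.8234] [ 0.3924 -0.3146  0.1171]
[273.7628 239.1532] [ 0.3891 -0.2117  0.1171]
[309.7455 166.4091] [0.6239 0.0561 0.1171]
[291.5972 156.9583] [0.6022 0.1278 0.1171]
```

{"op": "move_arm", "data": {
  "motion": [
    [[0.0015,0.0045,0.011],[0,0,0],-1],
    [[0,0,0.011],[0,0,0],-1],
    [[0,0,0.011],[0,0,0],-1],
    [[0,0,0.011],[0,0,0],-1],
    [[0,0,0],[0,0,0],-1],
    [[0,0,0],[0,0,0],-1],
    [[0,0,0],[0,0,0],-1]
  ]
}}

```text
clock: 11.6
position: [0.6292, 0.0582, 0.1222]
ee_rot: [0.707, 0.707, -0.0, -0.0]
ft_force: [-0.7, 0.7, -0.6]
grip_width: 0.637
grasp_force: 31.7
```

{"op": "move_arm", "data": {
  "motion": [
    [[0,0,0],[0,0,0],0.4],
    [[0,0,0],[0,0,0],1],
    [[0,0,0],[0,0,0],1],
    [[0,0,0],[0,0,0],1],
    [[0,0,0],[0,0,0],1],
    [[0,0,-0.03],[0,0,0],1],
    [[0,0,-0.05],[0,0,0],1],
    [[0,0,-0.05],[0,0,0],1],
    [[0,0,-0.04],[0,0,0],1],
    [[0,0,0],[0,0,0],1],
    [[0,0,0],[0,0,0],1]
  ]
}}

```text
clock: 12.7
position: [0.6295, 0.0583, 0.2505]
ee_rot: [0.707, 0.707, 0.001, 0.0]
ft_force: [-0.0, -0.4, 0.3]
grip_width: 0.999
grasp_force: 0.0
```

{"op": "move_arm", "data": {
  "motion": [
    [[-0.0334,-0.0402,0],[0,0,0],1],
    [[-0.0334,-0.0402,0],[0,0,0],1],
    [[-0.0334,-0.0402,0],[0,0,0],1],
    [[-0.0334,-0.0402,0],[0,0,0],1],
    [[-0.0334,-0.0402,0],[0,0,0],1],
    [[-0.0334,-0.0402,0],[0,0,0],1],
    [[0,0,0],[0,0,0],1],
    [[0,0,0],[0,0,0],1],
    [[0,0,0],[0,0,0],1]
  ]
}}

```text
clock: 13.6
position: [0.4488, -0.0913, 0.2495]
ee_rot: [0.706, 0.708, -0.0, -0.0]
ft_force: [0.4, -0.1, -0.2]
grip_width: 0.999
grasp_force: 0.0
```

```bash
python3 - <<'E'
from v import *
cs=cams(); S=cs["side"]
for f in floors(S): print(f,onz(S,f,.0845),onz(S,f,.0135))
from workcell import manip;print(manip.get_obs()["position"])
E
```

```text
[297.0595 268.9077] [ 0.4112 -0.2832  0.0845] [ 0.4523 -0.2141  0.0135]
[273.7578 239.0837] [ 0.4079 -0.1737  0.0845] [ 0.4485 -0.0915  0.0135]
[309.3894 175.9468] [0.6269 0.0581 0.0845] [0.6938 0.1682 0.0135]
[291.5258 156.9484] [0.6332 0.1856 0.0845] [0.7009 0.311  0.0135]
[ 0.449  -0.0914  0.2497]
```

{"op": "move_arm", "data": {
  "motion": [
    [[0,0,0.0468],[0,0,0],1],
    [[0,0,0.0468],[0,0,0],1],
    [[0,0,0.0468],[0,0,0],1],
    [[0,0,0.0468],[0,0,0],1],
    [[0,0,0.0468],[0,0,0],1],
    [[0,0,0],[0,0,0],1],
    [[0,0,0],[0,0,0],-1],
    [[0,0,0],[0,0,0],-1],
    [[0,0,0],[0,0,0],-1],
    [[0,0,0],[0,0,0],-1],
    [[0,0,0],[0,0,0],-1],
    [[0,0,0],[0,0,0],-1]
  ]
}}

```text
clock: 14.9
position: [0.4501, -0.0921, 0.0766]
ee_rot: [0.707, 0.707, 0.002, 0.001]
ft_force: [-0.9, 0.4, 7.3]
grip_width: 0.691
grasp_force: 31.5
```

{"op": "move_arm", "data": {
  "motion": [
    [[0,0,-0.02],[0,0,0],-1],
    [[0,0,-0.03],[0,0,0],-1],
    [[0,0,-0.03],[0,0,0],-1],
    [[0,0,-0.03],[0,0,0],-1],
    [[0,0,-0.03],[0,0,0],-1],
    [[0.0083,0.04,0],[0,0,0],-1],
    [[0.0083,0.04,0],[0,0,0],-1],
    [[0.0083,0.04,0],[0,0,0],-1],
    [[0.0083,0.04,0],[0,0,0],-1],
    [[0.0083,0.04,0],[0,0,0],-1],
    [[0,0.03,0],[0,0,0],-1],
    [[0,0,0],[0,0,0],-1]
  ]
}}

```text
clock: 16.1
position: [0.6233, -0.0599, 0.1802]
ee_rot: [0.706, 0.708, 0.0, 0.001]
ft_force: [-0.7, -1.1, -0.6]
grip_width: 0.689
grasp_force: 33.0
```

{"op": "move_arm", "data": {
  "motion": [
    [[0,0,0],[0,0,0],-1],
    [[0,0,0],[0,0,0],-1],
    [[0,0,0],[0,0,0],-1]
  ]
}}

```text
clock: 16.4
position: [0.6206, -0.061, 0.1803]
ee_rot: [0.707, 0.707, 0.0, -0.0]
ft_force: [-0.2, 0.3, -0.7]
grip_width: 0.687
grasp_force: 33.0
```

```bash
python3 - <<'E'
from v import *
from workcell import manip
S=cams()["side"]; p=manip.get_obs()["position"]; print(p)
for f in floors(S): print(f,onz(S,f,p[2]-.0766+.0135))
E
```

```text
[ 0.6207 -0.0609  0.1802]
[297.1229 268.88  ] [ 0.3926 -0.3148  0.1171]
[329.5393 186.4663] [ 0.6185 -0.0611  0.1171]
[309.4407 175.9407] [0.5963 0.0076 0.1171]
[291.5258 156.9484] [0.6021 0.128  0.1171]
```

{"op": "move_arm", "data": {
  "motion": [
    [[0,0,0.011],[0,0,0],-1],
    [[0,0,0.011],[0,0,0],-1],
    [[0,0,0.011],[0,0,0],-1],
    [[0,0,0.011],[0,0,0],-1],
    [[0,0,0],[0,0,0],-1],
    [[0,0,0],[0,0,0],-1],
    [[0,0,0],[0,0,0],-1]
  ]
}}

```text
clock: 17.2
position: [0.6209, -0.0609, 0.1463]
ee_rot: [0.707, 0.707, -0.0, -0.0]
ft_force: [-0.6, 0.2, -0.8]
grip_width: 0.686
grasp_force: 32.4
```

{"op": "move_arm", "data": {
  "motion": [
    [[0,0,0],[0,0,0],0.5],
    [[0,0,0],[0,0,0],1],
    [[0,0,0],[0,0,0],1],
    [[0,0,0],[0,0,0],1],
    [[0,0,0],[0,0,0],1],
    [[0,0,-0.03],[0,0,0],1],
    [[0,0,-0.05],[0,0,0],1],
    [[0,0,-0.05],[0,0,0],1],
    [[0,0,-0.03],[0,0,0],1],
    [[0,0,0],[0,0,0],1],
    [[0,0,0],[0,0,0],1]
  ]
}}

```text
clock: 18.3
position: [0.6211, -0.0609, 0.2667]
ee_rot: [0.707, 0.707, 0.0, 0.0]
ft_force: [-0.4, 0.1, -0.7]
grip_width: 0.999
grasp_force: 0.0
```

{"op": "move_arm", "data": {
  "motion": [
    [[-0.0341,-0.0375,0],[0,0,0],1],
    [[-0.0341,-0.0375,0],[0,0,0],1],
    [[-0.0341,-0.0375,0],[0,0,0],1],
    [[-0.0341,-0.0375,0],[0,0,0],1],
    [[-0.0341,-0.0375,0],[0,0,0],1],
    [[-0.0341,-0.0375,0],[0,0,0],1],
    [[0,0,0],[0,0,0],1],
    [[0,0,0],[0,0,0],1],
    [[0,0,0],[0,0,0],1]
  ]
}}

```text
clock: 19.2
position: [0.4528, -0.2134, 0.266]
ee_rot: [0.706, 0.708, -0.0, -0.0]
ft_force: [-0.7, -0.1, -0.1]
grip_width: 1.0
grasp_force: 0.0
```

```bash
python3 - <<'E'
from v import *
cs=cams(); S=cs["side"]
for f in floors(S): print(f,onz(S,f,.0845),onz(S,f,.0135))
from workcell import manip;print(manip.get_obs()["position"])
E
```

```text
[297.1    268.8882] [ 0.4113 -0.2831  0.0845] [ 0.4524 -0.214   0.0135]
[327.9625 196.8034] [ 0.6184 -0.06    0.0845] [0.6843 0.0359 0.0135]
[309.5417 175.9583] [0.6272 0.0579 0.0845] [0.6942 0.1679 0.0135]
[293.6098 156.9837] [0.6392 0.183  0.0845] [0.7076 0.3081 0.0135]
[ 0.453  -0.2135  0.2662]
```

{"op": "move_arm", "data": {
  "motion": [
    [[0,0,0.0443],[0,0,0],1],
    [[0,0,0.0443],[0,0,0],1],
    [[0,0,0.0443],[0,0,0],1],
    [[0,0,0.0443],[0,0,0],1],
    [[0,0,0.0443],[0,0,0],1],
    [[0,0,0],[0,0,0],1],
    [[0,0,0],[0,0,0],-1],
    [[0,0,0],[0,0,0],-1],
    [[0,0,0],[0,0,0],-1],
    [[0,0,0],[0,0,0],-1],
    [[0,0,0],[0,0,0],-1],
    [[0,0,0],[0,0,0],-1]
  ]
}}

```text
clock: 20.5
position: [0.4539, -0.2148, 0.1024]
ee_rot: [0.707, 0.708, 0.001, 0.001]
ft_force: [-0.2, 0.3, 7.6]
grip_width: 0.73
grasp_force: 32.9
```

{"op": "move_arm", "data": {
  "motion": [
    [[0,0,-0.02],[0,0,0],-1],
    [[0,0,-0.03],[0,0,0],-1],
    [[0,0,-0.03],[0,0,0],-1],
    [[0,0,-0.03],[0,0,0],-1],
    [[0,0,-0.03],[0,0,0],-1],
    [[0.007,0.04,0],[0,0,0],-1],
    [[0.007,0.04,0],[0,0,0],-1],
    [[0.007,0.04,0],[0,0,0],-1],
    [[0.007,0.04,0],[0,0,0],-1],
    [[0.007,0.04,0],[0,0,0],-1],
    [[0,0.01,0],[0,0,0],-1],
    [[0,0,0],[0,0,0],-1]
  ]
}}

```text
clock: 21.7
position: [0.6106, -0.1878, 0.2056]
ee_rot: [0.706, 0.708, -0.0, 0.0]
ft_force: [-0.8, 0.4, -1.4]
grip_width: 0.738
grasp_force: 33.7
```

{"op": "move_arm", "data": {
  "motion": [
    [[0,0,0],[0,0,0],-1],
    [[0,0,0],[0,0,0],-1],
    [[0,0,0],[0,0,0],-1]
  ]
}}

```text
clock: 22.0
position: [0.6093, -0.1885, 0.2061]
ee_rot: [0.707, 0.707, 0.0, 0.0]
ft_force: [0.2, 0.2, -0.8]
grip_width: 0.733
grasp_force: 33.7
```

```bash
python3 - <<'E'
from v import *
from workcell import manip
cs=cams();S=cs["side"]; p=manip.get_obs()["position"]; print(p)
for f in floors(S): print(f,onz(S,f,p[2]-.1024+.0135))
cv2.imwrite("pics/h4.png",cv2.resize(S["pixels"][60:300,200:440,::-1],(560,560)))
E
```

```text
[ 0.6096 -0.1882  0.2059]
[353.2571 212.7835] [ 0.6075 -0.1878  0.117 ]
[327.9625 196.8034] [ 0.5882 -0.1039  0.117 ]
[309.3894 175.9468] [0.5962 0.0076 0.117 ]
[291.4018 156.9087] [0.6019 0.1285 0.117 ]
```

View pics/h4.png

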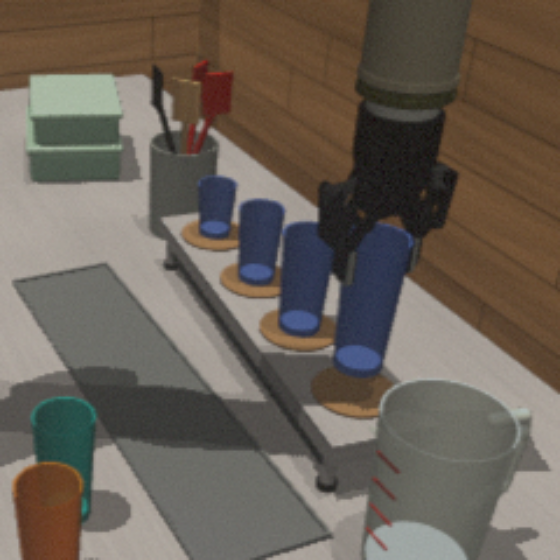

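The tall tumbler is held over the last coaster, with its base at crop (358,360) and the coaster at (357,392). The other three stand upright on their coasters.

{"op": "move_arm", "data": {
  "motion": [
    [[0,0.0025,0.011],[0,0,0],-1],
    [[0,0,0.011],[0,0,0],-1],
    [[0,0,0.011],[0,0,0],-1],
    [[0,0,0.011],[0,0,0],-1],
    [[0,0,0],[0,0,0],-1],
    [[0,0,0],[0,0,0],-1],
    [[0,0,0],[0,0,0],-1]
  ]
}}

```text
clock: 22.8
position: [0.6117, -0.1881, 0.1722]
ee_rot: [0.707, 0.707, -0.0, -0.0]
ft_force: [-0.6, -0.5, -1.6]
grip_width: 0.732
grasp_force: 33.0
```

{"op": "move_arm", "data": {
  "motion": [
    [[0,0,0],[0,0,0],0.6],
    [[0,0,0],[0,0,0],1],
    [[0,0,0],[0,0,0],1],
    [[0,0,0],[0,0,0],1],
    [[0,0,0],[0,0,0],1],
    [[0,0,-0.03],[0,0,0],1],
    [[0,0,-0.05],[0,0,0],1],
    [[0,0,-0.05],[0,0,0],1],
    [[0,0,-0.03],[0,0,0],1],
    [[0,0,0],[0,0,0],1],
    [[0,0,0],[0,0,0],1]
  ]
}}

```text
clock: 23.9
position: [0.6119, -0.1882, 0.2925]
ee_rot: [0.707, 0.707, 0.0, 0.0]
ft_force: [0.6, 0.3, -0.6]
grip_width: 1.0
grasp_force: 0.0
```

{"op": "move_arm", "data": {
  "motion": [
    [[0,-0.04,0],[0,0,0],1],
    [[0,-0.04,0],[0,0,0],1],
    [[0,-0.04,0],[0,0,0],1],
    [[0,-0.04,0],[0,0,0],1],
    [[0,-0.04,0],[0,0,0],1],
    [[0,0,0],[0,0,0],1],
    [[0,0,0],[0,0,0],1],
    [[0,0,0],[0,0,0],1]
  ]
}}

```text
clock: 24.7
position: [0.4623, -0.1877, 0.292]
ee_rot: [0.706, 0.708, -0.0, -0.0]
ft_force: [0.2, 0.0, 1.0]
grip_width: 1.004
grasp_force: 0.0
```

```bash
python3 - <<'E'
from v import *
cs=cams();S,T=cs["side"],cs["top"]
for f in floors(S): print("side",f,onz(S,f,.0845))
for f in floors(T,40): print("top",f,onz(T,f,.0845))
cv2.imwrite("pics/f.png",np.hstack([cv2.resize(S["pixels"][100:300,220:440,::-1],(400,364)),cv2.resize(T["pixels"][60:260,140:440,::-1],(400,267)).copy() if 0 else cv2.resize(T["pixels"][60:260,150:370,::-1],(400,364))]))
E
```

```text
side [351.5824 223.5435] [ 0.6088 -0.1866  0.0845]
side [327.928  196.7614] [ 0.6184 -0.0598  0.0845]
side [309.4407 175.9407] [0.627  0.0581 0.0845]
side [291.628  156.9903] [0.6333 0.1852 0.0845]
top [325.6771 133.5396] [ 0.6102 -0.1866  0.0845]
top [276.3875 130.5005] [ 0.6194 -0.0597  0.0845]
top [230.5291 127.5638] [0.6282 0.0584 0.0845]
top [180.6693 125.6457] [0.6343 0.1867 0.0845]
```

View pics/f.png

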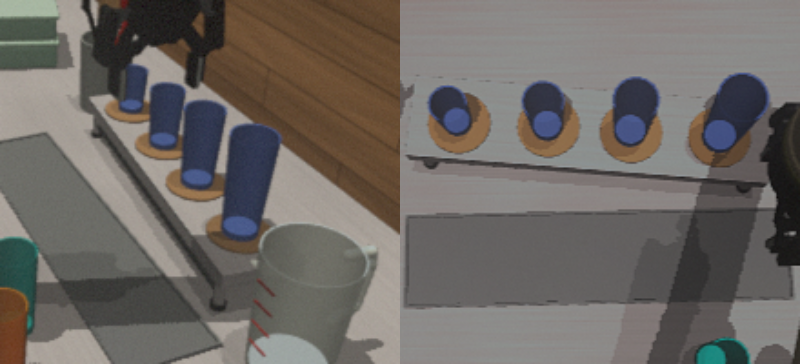

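All four tumblers stand upright on their coasters, within about 2 mm of centre in both views. The tallest is beside the jug, and the arm is clear of everything.

```bash
python3 -c "
from workcell import order
print(order.hand_in())"
```

```text
the job is handed in; nothing more can be done
None
```

The job is handed in: all four tumblers stand upright, each within about 2 mm of its coaster's centre, running from tallest by the jug to shortest by the utensil pot, and the arm never touched the jug or pot; the hand-in gave no verdict.

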